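# Pack the jar and glue, then hold the lid over the jar

### The arm

A 6-joint arm with a two-finger parallel gripper is mounted at the origin on a cart in front of the work surface, level with it; the furniture and walls round the work are solid. World frame = base frame: x ahead of the robot, y to its left, z up, the work surface at z = 0. Lengths are in m, angles in rad, forces in N, time in s.
With the tool pointing down it reaches from about 0.275 to 0.85 m from the base axis. Payload 5.2 kg.
Tool frame: the origin (TCP) lies on the centre line of the jaws, within the pads' length; the fingertips stand ahead of it and the grasp point (between the pads) lies 2 mm behind it (bot.tips_ahead is the y of the fingertips in the tool frame, in m); y points along the fingers, x is the direction in which the jaws open and shut, and the axes are right-handed (so a half turn about y gives the same grasp; the last joint's range is limited). The gripper opens to 85 mm and grips with 20 to 120 N. Pads are 22 mm wide; open, the fingers measure 114 mm over their backs; the gripper's body (76 mm by 85 mm) begins 54 mm behind the grasp point. The pads swing forward as they close: fully open they stand 13 mm farther back than shut.
Start: joints at [1.121, 0.259, 1.535, -0, 1.348, -0.203], TCP at [0.134, 0.533, 0.248] pointing down, gripper open.
Joint ranges: [-3.14, 3.14], [-0.91, 2.08], [0.19, 2.58], [-1.22, 4.36], [0.22, 2.71], [-3.12, 3.12]. Speed limits (rad/s): [2.57, 2.57, 3.14, 3.14, 3.14, 3.14].

### API

Orientations are given as a unit quaternion [x, y, z, w].
In Python, from rig import bot, jaws, planner, monitor, viewer, ticket gives the robot as it stands. Calls block until the motion is done:
- bot.move_to(position, orientation): joint-space move of the TCP to a pose.
- bot.line_to(position, max_speed=0.15, ori=None): straight line of the TCP; ori=None keeps the orientation; max_speed is the mean speed in m/s.
- bot.move_j(angles): joint-space move.
- jaws.command_gripper(opening): finger opening in m; the grip force is fixed at half the most; returns when the fingers have stopped.
- bot.dwell(seconds).
- planner.solve_ik(position, orientation): joint angles nearest the present ones, or None.
- monitor.read_state(): the state.
- viewer.read_camera(name): name is "side" or "top"; returns a dict with "image" (400x640x3 uint8, red, green, blue), "z_map" (400x640 float32, m along the optical axis (not along the pixel's ray), 0 where there is no reading), "intrinsics" (3x3 intrinsics, pixels), "xyz" and "rotation" of the camera in the world. Camera axes: x right, y down, z forward; pixel columns grow to the right and rows downward; lengths in m; the calibration is good to about 2 mm. A picture is of the moment at which its call begins.
A pose or a line that the arm cannot do raises bot.Unreachable and nothing moves.
- ticket.close_job(): hands the job in, once; it reports no verdict.
The state is a dict: "time": time; "qpos": joint angles; "dq": joint speeds; "joint_efforts": joint torques, N m; "ee_pos": TCP position; "ee_rot": TCP orientation; "force": force on the tool from outside, world axes, zero at the start; "ft_torque": the same for the moment, N m; "width": finger opening in m.
Only numpy, scipy, OpenCV 4.12 (cv2) and the standard library are available. Lean on these libraries where they do the work, as an engineer would, in place of code of your own. Each camera call takes 0.05 s, during which the arm holds its last target.

### The job

Without knocking the near red clock or the flag cube, stand the open putty jar and the nearer glue bottle gently upright in the two empty end cells of the small wooden crate, one in each, either way round, and let go of them. Then pick up the jar's white lid, carry it over to the crate, clear of both, and stop with it level and centred about a centimetre above the jar's mouth, never touching the jar; leave the red plug in its cell. Finish while still holding the lid steady there, so I can check the fit before it is screwed on: do not put it down or let go.

Things in the scene. Friction and masses are not known exactly. Their poses are not given: they have to be found in the camera images.
- jar_center (a point): Centre, half-way up, of the open white putty jar, a round straight-sided jar 52 mm in diameter and 58 mm high, about 0.11 kg, standing upright and loose on the table; z points up along its axis.
- jar_mouth (a point): Centre of the jar's top rim, 29 mm above jar_center along its axis.
- bottle_center (a point): Centre, half-way up, of the nearer white glue bottle with a red nozzle cap (a second one at the back of the bench is out of reach): 131 mm high in all; the round body is 45 mm in diameter and 100 mm high, the nozzle above it 23 mm wide; about 0.15 kg, standing upright and loose on the table; z up along its axis.
- lid_center (a point): Centre, half-way up, of the jar's white round lid, 58 mm in diameter and 14 mm high, 14 g, resting loose, hat-like, on a small cork (30 mm across, 22 mm high, fixed) with its closed top up and its open side down, the way it goes on the jar; z points up out of its closed top. Its lower edge is 7 mm below this point, at the start 10 mm above the table. Grip it across its rim.
- cell_left (a point): Middle of the floor of the end cell at the crate's +y side, empty at the start, 72 mm from the middle cell; each cell is 66 by 66 mm inside. The point lies on top of the 5 mm thick floor, 5 mm above the table. Axes are those of the crate: z up, y along the row of cells.
- cell_middle (a point): Middle of the floor of the middle cell, taken by the red plug; same axes.
- cell_right (a point): Middle of the floor of the other end cell (at the crate's -y side), empty at the start; same axes.
- plug_center (a point): Middle of the orange-red round plug, 36 mm in diameter and 50 mm high with three steel pins on top, standing loose in the crate's middle cell; the point is 25 mm above its underside. Stays where it is.
- clock: The nearest red twin-bell alarm clock, 64 mm deep (its x), 105 mm wide (its y), 153 mm high, standing loose between the crate and the things to be packed; an obstacle not to be bumped. Origin at the centre of its underside.
- flag: Orange-red cube with a small flag on a mast, 60 by 72 mm and 182 mm high, standing loose near the clock; an obstacle to leave alone. Origin at the centre of its underside.
- jar: The open putty jar itself; origin at the centre of its underside.
- bottle: The glue bottle itself; origin at the centre of its underside.
- jar_lid: The lid itself; origin at the centre of its closed top's outer face, its z axis pointing down while the lid lies top up.
- crate: The crate: a low wooden tray fixed to the table, 78 mm (its x) by 222 mm (its y), three cells in a row along its y. All walls are 6 mm thick; the two end walls and two dividers reach 30 mm above the table, the long sides (facing its +x and -x) only 18 mm, so that fingers may reach over them. Origin under its centre at table height; z up.
There are look-alikes about, which are no part of the job. Of the things that look like the jar_lid, the largest one is meant.

How it is judged:
By the outcome, as a careful person would: the job done as asked, in the order asked, and still so for the second after the job is handed in, while the arm keeps its last pose, push and grip.
It also fails if it takes over 72 s, if anything falls off the work surface, if the arm or the gripper's body presses on something with over 40 N, if the wrist force passes 120 N, or if a joint passes its speed limit or range.

## Working session

There is one attempt and no reset: what is moved stays moved. The work goes in short steps, each a Python script; the robot and the scene stay as the last script left them, time stands still between calls to the robot, and variables do not carry over. Pictures are saved under pics/ and viewed, and the job is handed in when it is done.

```bash
mkdir -p pics; ls
python3 - <<'E'
from rig import bot, jaws, planner, monitor, viewer, ticket
import cv2,numpy as np
for n in("side","top"):
    c=viewer.read_camera(n); cv2.imwrite(f"pics/{n}0.png",c["image"][:,:,::-1]); np.savez(f"{n}0.npz",**c)
    print(n,c["intrinsics"].round(1).tolist(),c["xyz"],c["rotation"].round(3).tolist())
s=monitor.read_state();print(s["time"],s["ee_pos"],s["ee_rot"],s["width"],bot.tips_ahead)
E
```

```text
pics
side [[393.3, 0.0, 313.5], [0.0, 393.3, 200.2], [0.0, 0.0, 1.0]] [ 0.11874351 -0.68042708  0.56066963] [0.852, -0.24, 0.133, -0.445]
top [[509.9, 0.0, 312.9], [0.0, 509.9, 196.8], [0.0, 0.0, 1.0]] [ 0.39623602 -0.09187778  1.37072659] [-0.701, 0.711, -0.026, 0.039]
0.1 [0.13412366 0.53291555 0.24754288] [ 0.55799798  0.43411845 -0.43520108 -0.55747595] 0.08563212365766652 0.017
```

View pics/top0.png

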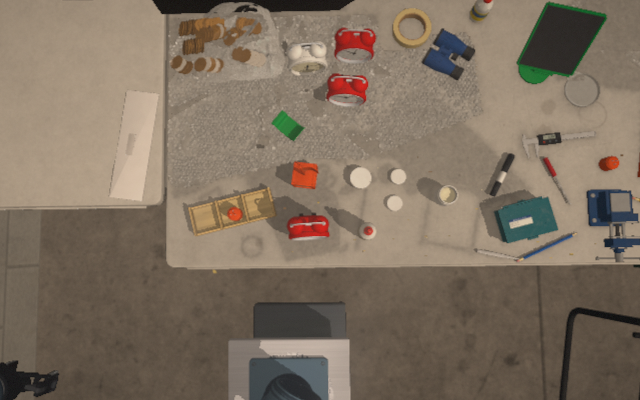

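View pics/side0.png

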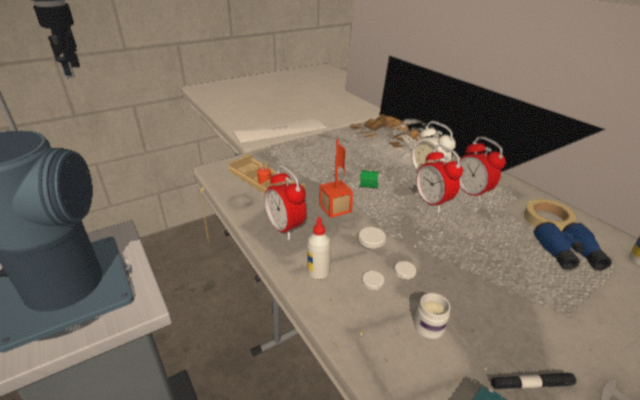

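The top view (up = +x, left = +y) shows the crate at (232,210), the near clock at (308,227), the flag cube at (305,174), the bottle at (368,231), the jar at (447,195) and three lids. The largest lid is at (360,177). Next I'll enlarge this area and measure.

```bash
cat > h.py <<'E'
import numpy as np,cv2
from scipy.spatial.transform import Rotation as R
def load(n): return dict(np.load(n))
def cloud(c):
    K=c["intrinsics"];z=c["z_map"].astype(float);v,u=np.mgrid[:400,:640]
    p=np.stack([(u-K[0,2])/K[0,0]*z,(v-K[1,2])/K[1,1]*z,z],-1)
    w=p@R.from_quat(c["rotation"]).as_matrix().T+c["xyz"]; w[z==0]=np.nan
    return w
def ray(c,u,v,zw):
    K=c["intrinsics"];d=R.from_quat(c["rotation"]).as_matrix()@np.array([(u-K[0,2])/K[0,0],(v-K[1,2])/K[1,1],1])
    return c["xyz"]+d*(zw-c["xyz"][2])/d[2]
def proj(c,p):
    q=R.from_quat(c["rotation"]).as_matrix().T@(np.array(p)-c["xyz"]);return (c["intrinsics"]@(q/q[2]))[:2]
E
python3 - <<'E'
from h import *
c=load("top0.npz");w=cloud(c)
cv2.imwrite("pics/t1.png",cv2.resize(c["image"][150:260,180:340,::-1],None,fx=5,fy=5,interpolation=2))
cv2.imwrite("pics/t2.png",cv2.resize(c["image"][150:260,330:490,::-1],None,fx=5,fy=5,interpolation=2))
for n,u,v in[("crate",235,214),("clock",308,227),("flag",305,174),("bottle",369,231),("jar",447,195),("lid",360,177),("l2",398,177),("l3",395,202),("table",340,200),("tbl",330,240)]:
    print(n,w[v,u].round(4))
# height map
h=w[150:260,180:490,2];hm=np.clip(np.nan_to_num(h)/0.2*255,0,255).astype(np.uint8)
cv2.imwrite("pics/hm.png",cv2.resize(cv2.applyColorMap(hm,2),None,fx=2.5,fy=2.5,interpolation=0))
E
```

```text
crate [0.4772 0.1342 0.0468]
clock [ 0.4386 -0.0575  0.1093]
flag [ 0.5775 -0.0501  0.0612]
bottle [ 0.4261 -0.2055  0.1334]
jar [ 0.5195 -0.4198  0.0384]
lid [ 0.5724 -0.195   0.0237]
l2 [ 0.573  -0.2983  0.0067]
l3 [ 0.5053 -0.2877  0.0112]
table [ 0.5139 -0.1417 -0.0007]
tbl [ 0.4067 -0.1129  0.002 ]
```

View pics/t1.png

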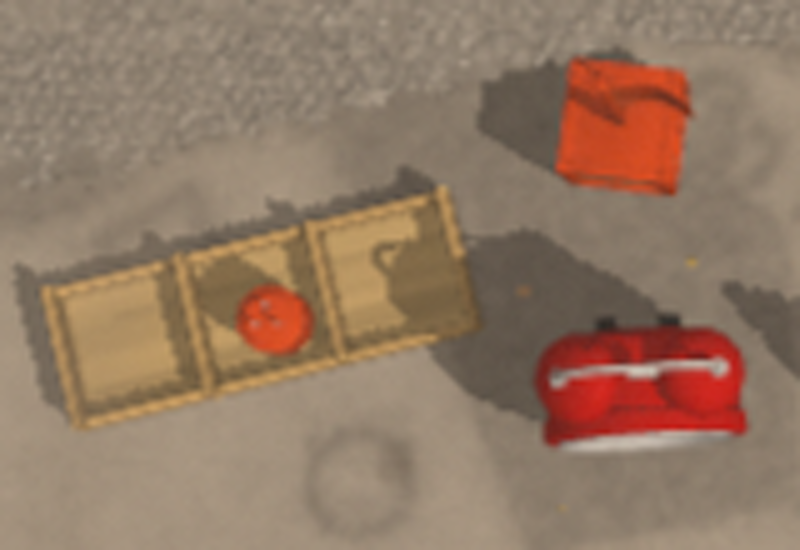

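View pics/t2.png

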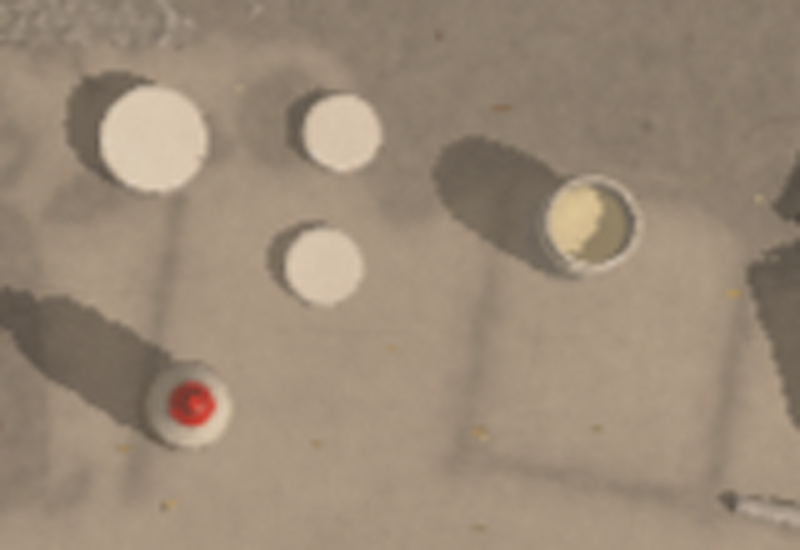

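View pics/hm.png

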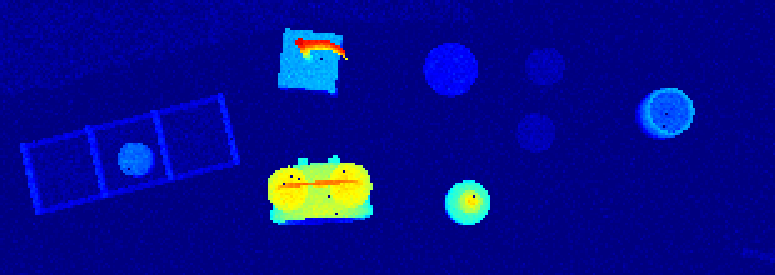

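```bash
cat > meas.py <<'E'
from h import *
def crate(c):
    f=lambda x,y,z:ray(c,180+(x+.5)/5-.5,150+(y+.5)/5-.5,z)[:2]
    return f
def circ(c,box,zlo,zhi,zp):
    w=cloud(c);u0,u1,v0,v1=box;m=np.zeros((400,640),np.uint8)
    zz=np.nan_to_num(w[v0:v1,u0:u1,2]);m[v0:v1,u0:u1]=(zz>zlo)&(zz<zhi)
    p=np.argwhere(m)[:,::-1].astype(np.float32);(cu,cv_),r=cv2.minEnclosingCircle(p)
    W=ray(c,cu,cv_,zp);W2=ray(c,cu+r,cv_,zp)
    return W.round(4),(np.linalg.norm(W2-W)*2).round(4),len(p)
E
python3 - <<'E'
from meas import *
c=load("top0.npz");w=cloud(c)
f=lambda x,y,z,o=(180,150):ray(c,o[0]+(x+.5)/5-.5,o[1]+(y+.5)/5-.5,z)
cs=np.array([f(x,y,.03)[:2] for x,y in[(42,287),(78,428),(480,330),(444,186)]])
print("crate",cs.round(4).tolist(),cs.mean(0),[np.linalg.norm(cs[i]-cs[i-1]).round(4) for i in range(4)])
d=(cs[0]+cs[1]-cs[2]-cs[3])/2;print("yaw of y axis",np.degrees(np.arctan2(-d[0],d[1])))
m=np.nan_to_num(w[...,2]); mm=((m>.012)&(m<.045)).astype(np.uint8);mm[:, :180]=0;mm[:,280:]=0;mm[:170]=0;mm[245:]=0
# exclude plug
P=np.argwhere(mm)[:,::-1]; W=w[P[:,1],P[:,0]]
rect=cv2.minAreaRect(W[:,:2].astype(np.float32));print(rect)
print("jar",f(591,224,.058,(330,150)),circ(c,(430,465,180,212),.047,.075,.058))
print("lid",f(154,139,.024,(330,150)),circ(c,(345,376,163,193),.014,.04,.024))
print("bot",f(189,404,.1,(330,150)),circ(c,(355,385,218,246),.085,.2,.1),f(192,404,.128,(330,150)))
print("plug",f(275,319,.05))
for n,u0,u1,v0,v1,zl in[("clock",285,335,208,245,.03),("flag",288,322,160,192,.03)]:
    q=w[v0:v1,u0:u1].reshape(-1,3);q=q[q[:,2]>zl];print(n,np.percentile(q,[0.5,99.5],axis=0).round(3).tolist())
b=w[235:245,340:420];print("table",np.nanmean(w[205:220,400:430,2]))
s=load("side0.npz")
for n,p in[("jar",[.5195,-.4198,.058])]: print(proj(s,p))
E
```

```text
crate [[0.4986, 0.2619], [0.4238, 0.2421], [0.4725, 0.0298], [0.5492, 0.0484]] [0.48601645 0.14554304] [np.float64(0.2194), np.float64(0.0773), np.float64(0.2179), np.float64(0.0789)]
yaw of y axis 13.112285756977043
((0.5300005674362183, 0.16220077872276306), (0.18228717148303986, 0.230045884847641), 13.72324275970459)
jar [ 0.51920391 -0.41710946  0.058     ] (array([ 0.5203, -0.4151,  0.058 ]), np.float64(0.0515), 116)
lid [ 0.571231   -0.19604986  0.024     ] (array([ 0.5718, -0.1945,  0.024 ]), np.float64(0.0577), 369)
bot [ 0.4284726  -0.20463234  0.1       ] (array([ 0.4295, -0.2034,  0.1   ]), np.float64(0.0383), 149) [ 0.42774233 -0.20360219  0.128     ]
plug [0.47859853 0.13470105 0.05      ]
clock [[0.41, -0.107, 0.032], [0.475, -0.006, 0.154]]
flag [[0.546, -0.082, 0.037], [0.61, -0.013, 0.181]]
table 7.540458986026396e-05
[433.71457829 303.4000035 ]
```

```bash
cat > arm.py <<'E'
from h import *
from rig import bot, jaws, planner, monitor, viewer, ticket
PSI=np.radians(13.1)
def ori(psi=PSI,flip=False):
    x=np.array([np.cos(psi),np.sin(psi),0])*(-1 if flip else 1);y=np.array([0,0,-1.]);z=np.cross(x,y)
    return R.from_matrix(np.stack([x,y,z],1)).as_quat()
C0=np.array([.486,.1455]);YC=np.array([-np.sin(PSI),np.cos(PSI)])
CL=C0+.072*YC;CR=C0-.072*YC
JAR=np.array([.520,-.4165]);LID=np.array([.5715,-.1955]);BOT=np.array([.4285,-.204])
def st():
    s=monitor.read_state();print("t%.2f"%s["time"],np.round(s["ee_pos"],4),"F",np.round(s["force"],2),"w%.4f"%s["width"],"tips",bot.tips_ahead);return s
def snap(n,name,box=None,k=1):
    c=viewer.read_camera(n);im=c["image"][:,:,::-1]
    if box: im=im[box[2]:box[3],box[0]:box[1]]
    cv2.imwrite(f"pics/{name}.png",cv2.resize(im,None,fx=k,fy=k,interpolation=2));np.savez(f"{name}.npz",**c);return c
def L(xy,z,v=.2): bot.line_to([xy[0],xy[1],z],max_speed=v)
def touch_down(xy,z0,zmin,thr=2.0):
    f0=monitor.read_state()["force"][2];z=z0
    while z>zmin:
        z-=.001;bot.line_to([xy[0],xy[1],z],max_speed=.02)
        df=monitor.read_state()["force"][2]-f0
        if df>thr: break
    print("touch z",round(z,4),"df",round(df,2));return z
E
python3 - <<'E'
from arm import *
s=st();print(R.from_quat(s["ee_rot"]).as_matrix().round(2).tolist())
print(CL,CR)
for fl in(0,1):
  for n,xy,z in[("jar",JAR,.3),("jar",JAR,.045),("cr",CR,.3),("cr",CR,.048),("bot",BOT,.3),("bot",BOT,.085),("cl",CL,.3),("cl",CL,.09),("lid",LID,.25),("lid",LID,.02)]:
    q=planner.solve_ik([*xy,z],ori(flip=fl));print(fl,n,None if q is None else np.round(q,2))
E
```

```text
t0.10 [0.1341 0.5329 0.2475] F [-0.69 -1.31 -0.15] w0.0856 tips 0.017
[[0.24, -0.0, -0.97], [0.97, -0.0, 0.24], [-0.0, -1.0, 0.0]]
[0.46968111 0.21562627] [0.50231889 0.07537373]
0 jar [-0.84  0.45  1.14 -0.    1.56 -1.07]
0 jar [-0.84  0.64  1.46 -0.    1.04 -1.07]
0 cr [-0.07  0.15  1.54 -0.    1.45 -0.3 ]
0 cr [-0.07  0.41  1.88 -0.    0.85 -0.3 ]
0 bot [-0.68  0.09  1.62 -0.    1.44 -0.91]
0 bot [-0.68  0.31  1.92 -0.    0.91 -0.91]
0 cl [ 0.21  0.17  1.52 -0.    1.45 -0.01]
0 cl [ 0.21  0.36  1.82 -0.    0.96 -0.01]
0 lid [-0.51  0.35  1.4  -0.    1.39 -0.74]
0 lid [-0.51  0.59  1.65 -0.    0.91 -0.74]
1 jar [-0.84  0.45  1.14 -0.    1.56  2.07]
1 jar [-0.84  0.64  1.46 -0.    1.04  2.07]
1 cr [-0.07  0.15  1.54 -0.    1.45  2.84]
1 cr [-0.07  0.41  1.88 -0.    0.85  2.84]
1 bot [-0.68  0.09  1.62 -0.    1.44  2.23]
1 bot [-0.68  0.31  1.92 -0.    0.91  2.23]
1 cl None
1 cl None
1 lid [-0.51  0.35  1.4  -0.    1.39  2.4 ]
1 lid [-0.51  0.59  1.65 -0.    0.91  2.4 ]
```

Run:
```python
from arm import *
bot.move_to([*JAR,.25],ori()); s=st()
L(JAR,.12,.2); st()
snap("side","s1");snap("top","t_1",(400,500,140,240),6)
```

```text
t3.67 [ 0.5205 -0.4157  0.2501] F [-0.22 -0.32  0.34] w0.0854 tips 0.017
t4.47 [ 0.5207 -0.417   0.1212] F [ 0.68  0.35 -0.29] w0.0853 tips 0.017
```

View pics/s1.png

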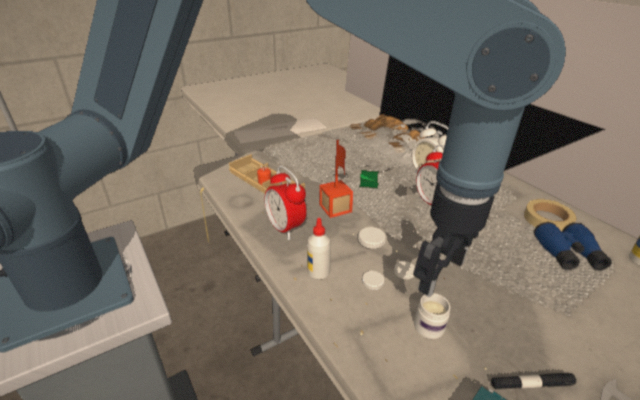

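View pics/t_1.png

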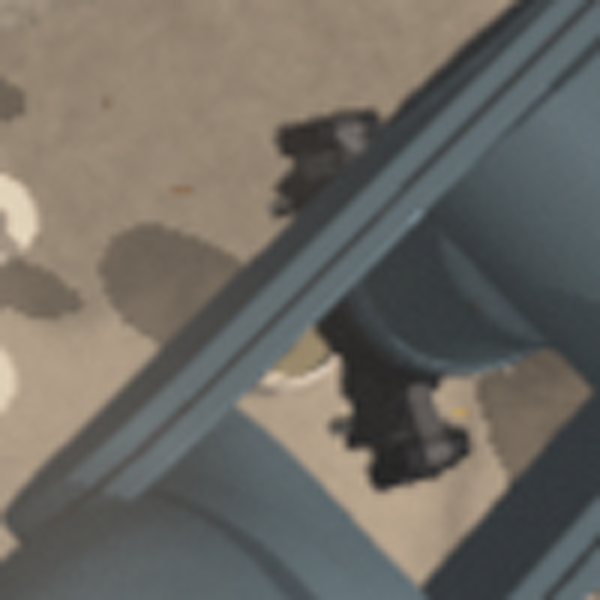

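The fingers straddle the jar at (432,315) in the side view, with the near fingertip at about (426,291). I'll get the fingertip height from depth.

Run:
```python
from h import *
c=load("s1.npz");w=cloud(c)
cv2.imwrite("pics/s1c.png",cv2.resize(c["image"][200:350,370:520,::-1],None,fx=4,fy=4,interpolation=2))
m=(np.abs(w[...,0]-.52)<.07)&(np.abs(w[...,1]+.417)<.03)&(w[...,2]>.075)&(w[...,2]<.3)
q=w[m];print(len(q))
for x0 in np.arange(.45,.60,.01):
    k=q[(q[:,0]>x0)&(q[:,0]<x0+.01)]
    if len(k):print(round(x0,3),len(k),k[:,2].min().round(4),np.sort(k[:,2])[:4].round(3),k[:,1].min().round(3),k[:,1].max().round(3))
```

```text
3731
0.45 563 0.163 [0.163 0.163 0.164 0.164] -0.447 -0.42
0.46 237 0.1225 [0.122 0.123 0.123 0.124] -0.445 -0.419
0.47 209 0.1161 [0.116 0.117 0.117 0.117] -0.443 -0.418
0.48 1442 0.1245 [0.124 0.134 0.139 0.148] -0.444 -0.394
0.49 701 0.1716 [0.172 0.174 0.174 0.177] -0.447 -0.388
0.5 177 0.1785 [0.179 0.185 0.185 0.189] -0.447 -0.388
0.51 36 0.195 [0.195 0.197 0.198 0.201] -0.447 -0.43
0.52 12 0.2009 [0.201 0.201 0.202 0.202] -0.43 -0.427
0.53 47 0.1907 [0.191 0.192 0.192 0.193] -0.447 -0.425
0.54 21 0.181 [0.181 0.182 0.184 0.185] -0.447 -0.424
0.55 34 0.1226 [0.123 0.168 0.17  0.173] -0.429 -0.405
0.56 218 0.115 [0.115 0.115 0.116 0.116] -0.426 -0.402
0.57 12 0.121 [0.121 0.123 0.128 0.143] -0.42 -0.414
0.58 22 0.1639 [0.164 0.167 0.167 0.167] -0.416 -0.411
```

View pics/s1c.png

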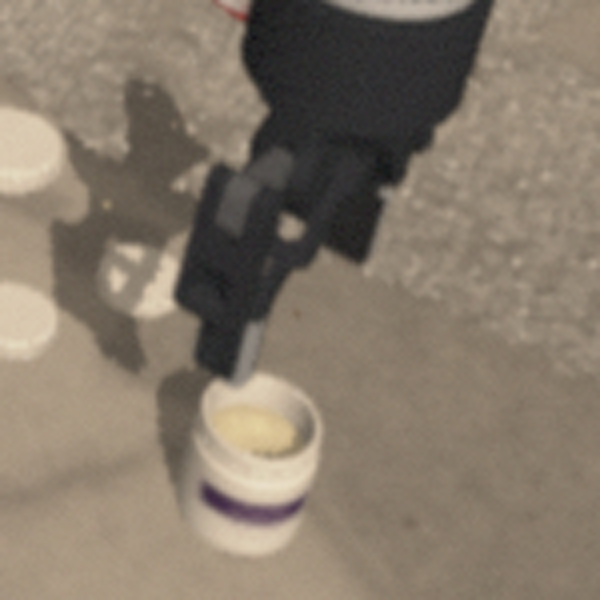

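Run:
```python
from arm import *
L(JAR,.039,.06); st()
jaws.command_gripper(.045); s=st()
L(JAR,.10,.1); st(); L(JAR,.26,.25)
L(CR,.27,.25); st()
L(CR,.12,.15); s=st()
snap("side","s2");snap("side","s2c",(200,360,100,220),5)
```

```text
t6.07 [ 0.5202 -0.4168  0.0395] F [ 0.31 -0.6   0.11] w0.0855 tips 0.017
t6.49 [ 0.5204 -0.4169  0.0398] F [-0.05  1.02  5.41] w0.0490 tips 0.017
t7.25 [ 0.5196 -0.4161  0.0994] F [ 0.29  0.33 -1.32] w0.0495 tips 0.017
t10.16 [0.5024 0.0746 0.2699] F [-0.85  0.78 -0.92] w0.0493 tips 0.017
t11.31 [0.5031 0.0753 0.1208] F [ 0.27 -0.18 -0.55] w0.0494 tips 0.017
```

View pics/s2.png

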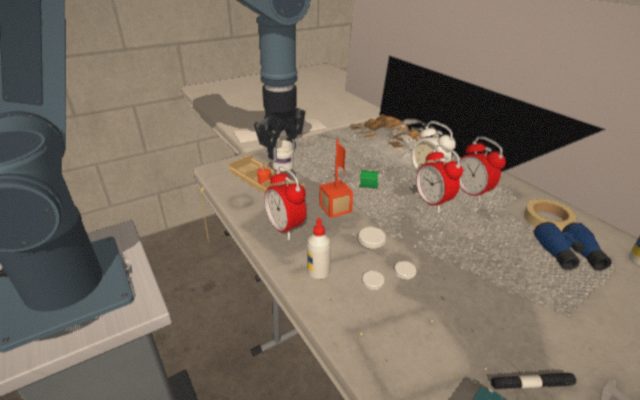

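View pics/s2c.png

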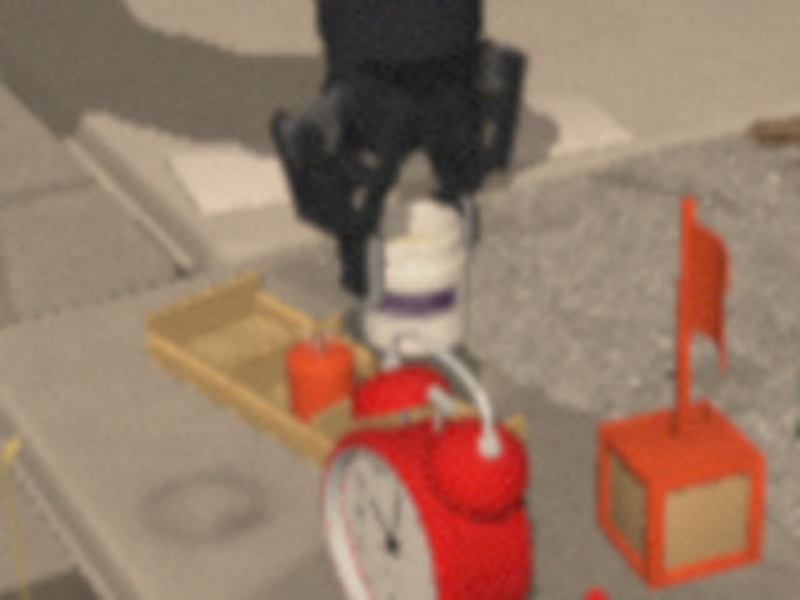

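The jar is held upright over the right cell (side view, jar at (283,158)), clear of the clock. Next I'll lower it until it touches.

Run:
```python
from arm import *
L(CR,.065,.1); L(CR,.051,.04); st()
z=touch_down(CR,.051,.041); st()
jaws.command_gripper(.066); st()
L(CR,z+.02,.05); jaws.command_gripper(.085); L(CR,.16,.15); st()
snap("side","s3c",(200,360,100,220),5)
```

```text
t12.61 [0.5021 0.0754 0.0507] F [-0.21  0.49 -1.07] w0.0491 tips 0.017
touch z 0.044 df 7.12
t14.36 [0.5024 0.0754 0.0448] F [-1.56  0.16  6.05] w0.0495 tips 0.017
t14.67 [0.5024 0.0753 0.044 ] F [-0.07  0.6   0.13] w0.0660 tips 0.017
t16.34 [0.5017 0.0754 0.1593] F [ 1.    0.21 -1.01] w0.0849 tips 0.017
```

View pics/s3c.png

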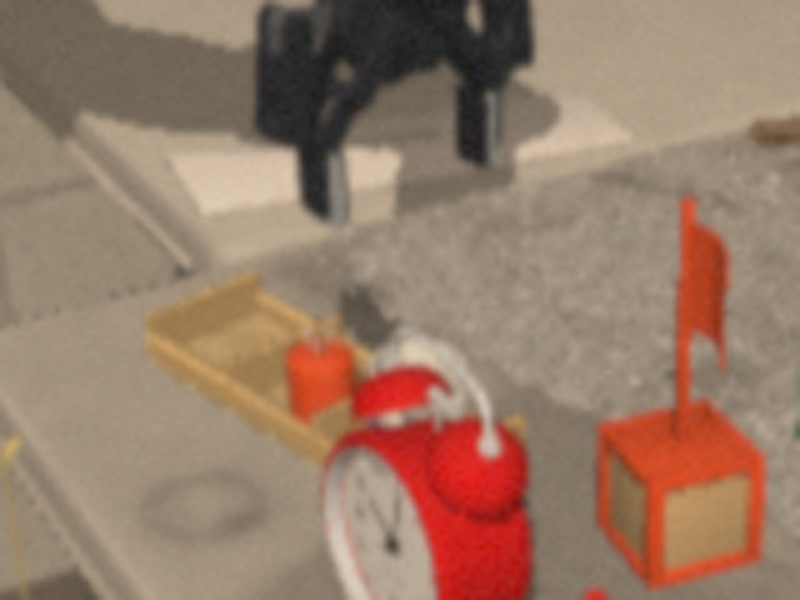

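Run:
```python
from arm import *
L(CR,.25,.25); L(BOT,.25,.3); st()
snap("top","t3c",(180,320,170,260),5)
L(BOT,.15,.15);L(BOT,.086,.06); st()
snap("side","s4c",(260,400,180,290),5)
```

```text
t18.02 [ 0.4283 -0.2029  0.2494] F [-0.36  0.34  0.65] w0.0850 tips 0.017
t20.10 [ 0.4288 -0.2042  0.0864] F [-0.15 -0.16  0.11] w0.0844 tips 0.017
```

View pics/t3c.png

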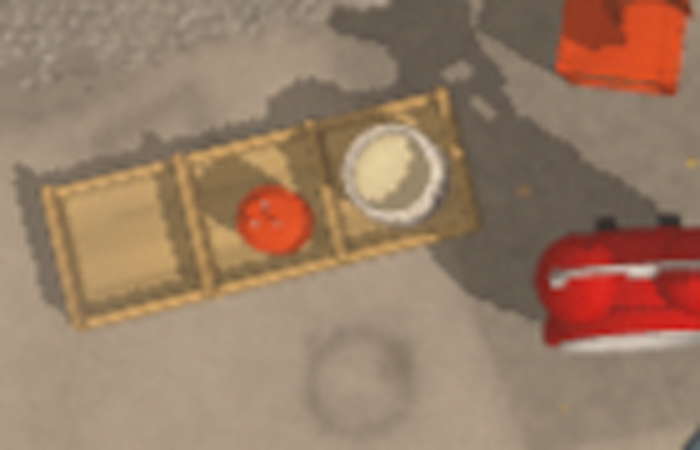

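View pics/s4c.png

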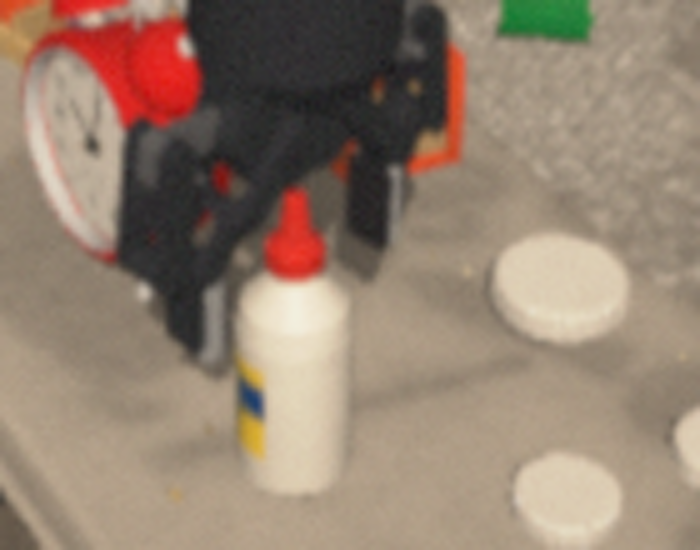

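The jar stands inside the right cell. The bottle is between the open fingers, but its shoulder tapers, so before gripping I'll measure its profile and the palm clearance to see how low I can go.

Run:
```python
from h import *
c=load("s4c.npz");w=cloud(c)
m=(np.hypot(w[...,0]-.4285,w[...,1]+.204)<.06)
q=w[m]
b=q[np.hypot(q[:,0]-.4285,q[:,1]+.204)<.03]
s0=load("side0.npz");w0=cloud(s0);b0=w0[(np.hypot(w0[...,0]-.4285,w0[...,1]+.204)<.03)]
for z in np.arange(.0,.14,.01):
    k=b0[(b0[:,2]>=z)&(b0[:,2]<z+.01)]
    if len(k)>2:print(round(z,2),len(k),"half-span x",((k[:,0].max()-k[:,0].min())/2).round(4),k[:,0].mean().round(4),"r",np.median(np.hypot(k[:,0]-.4285,k[:,1]+.204)).round(4), "nearface y",k[:,1].min().round(4))
print("above")
for x0 in np.arange(.37,.49,.01):
    k=q[(q[:,0]>x0)&(q[:,0]<x0+.01)&(q[:,1]<-.17)]
    k=k[k[:,2]>.138]
    if len(k):print(round(x0,2),np.sort(k[:,2])[:3].round(3))
```

```text
0.0 78 half-span x 0.0206 0.4187 r 0.0272 nearface y -0.2336
0.01 80 half-span x 0.0183 0.4198 r 0.0272 nearface y -0.2337
0.02 91 half-span x 0.0181 0.4191 r 0.0269 nearface y -0.2336
0.03 94 half-span x 0.0207 0.4206 r 0.0272 nearface y -0.2334
0.04 92 half-span x 0.0203 0.4206 r 0.0257 nearface y -0.2332
0.05 99 half-span x 0.0197 0.4211 r 0.0257 nearface y -0.2321
0.06 104 half-span x 0.0195 0.4208 r 0.0252 nearface y -0.2316
0.07 117 half-span x 0.0205 0.4219 r 0.024 nearface y -0.2313
0.08 168 half-span x 0.0199 0.425 r 0.0184 nearface y -0.2288
0.09 59 half-span x 0.0112 0.4263 r 0.0127 nearface y -0.2224
0.1 77 half-span x 0.0102 0.4268 r 0.0116 nearface y -0.2189
0.11 37 half-span x 0.0061 0.4286 r 0.0071 nearface y -0.2153
0.12 30 half-span x 0.0041 0.4298 r 0.0056 nearface y -0.212
above
0.37 [0.167 0.168 0.169]
0.38 [0.139 0.139 0.139]
0.39 [0.14  0.14  0.141]
0.4 [0.138 0.14  0.141]
0.41 [0.141 0.141 0.144]
0.42 [0.141 0.142 0.143]
0.43 [0.141 0.143 0.144]
0.44 [0.14  0.143 0.143]
0.45 [0.142 0.144 0.145]
0.46 [0.139 0.14  0.14 ]
0.47 [0.138 0.143 0.146]
0.48 [0.152 0.152 0.152]
```

Run:
```python
from arm import *
B=[.4287,-.2058]
L(B,.0785,.03); st()
jaws.command_gripper(.036); s=st()
L(B,.095,.04); st()
snap("side","s5c",(260,400,180,290),5)
```

```text
t20.56 [ 0.4285 -0.2057  0.0782] F [0.55 0.8  0.37] w0.0848 tips 0.017
t21.05 [ 0.4288 -0.206   0.0791] F [-0.95  0.48  4.88] w0.0406 tips 0.017
t21.62 [ 0.4287 -0.2058  0.0951] F [-0.78 -0.03 -2.02] w0.0405 tips 0.017
```

View pics/s5c.png

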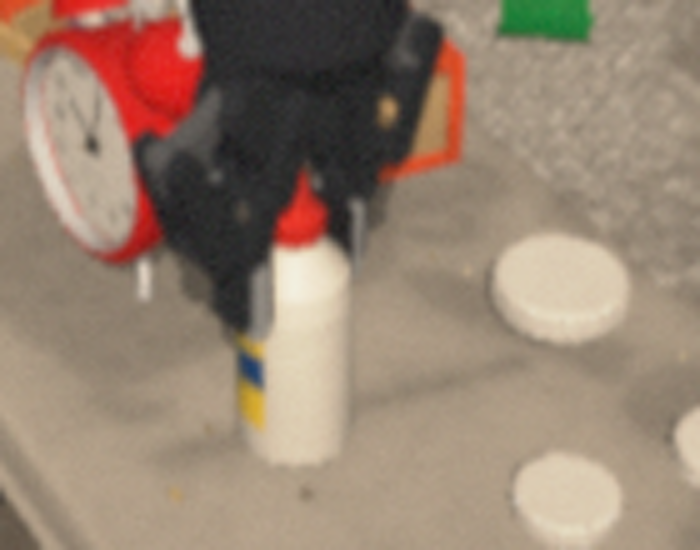

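The bottle is held upright and off the table (base at (295,462) in the crop). Now I'll carry it high over the clock to the left cell.

Run:
```python
from arm import *
B=[.4287,-.2058]
L(B,.295,.2); L(CL,.295,.25); L(CL,.13,.15); st()
snap("side","s6c",(200,340,90,200),5)
L(CL,.092,.06); z=touch_down(CL,.092,.079); st()
jaws.command_gripper(.060); st()
L(CL,z+.06,.1); st()
L(CL,.27,.2)
L([.52,-.1],.25,.3);L(LID,.2,.25); st()
snap("top","t7c",(180,340,150,260),5)
snap("side","s7c",(200,420,90,260),3.6)
```

```text
t25.91 [0.4704 0.2157 0.1308] F [ 0.43 -0.39 -2.6 ] w0.0408 tips 0.017
touch z 0.084 df 3.13
t28.74 [0.4699 0.2157 0.0842] F [-0.54  0.41  1.7 ] w0.0408 tips 0.017
t29.07 [0.4697 0.2156 0.084 ] F [ 0.12 -0.49  0.1 ] w0.0601 tips 0.017
t29.82 [0.4693 0.2155 0.1436] F [-0.01 -0.13 -0.68] w0.0599 tips 0.017
t32.44 [ 0.5712 -0.1942  0.2   ] F [-1.1   0.28  0.08] w0.0596 tips 0.017
```

View pics/s6c.png

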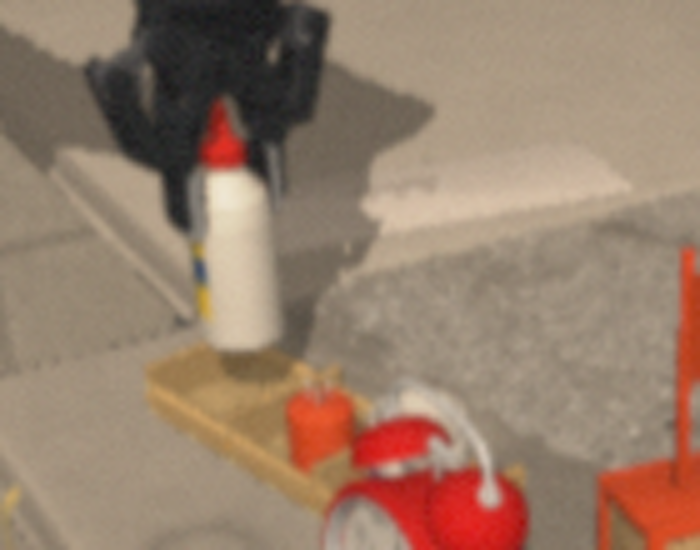

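View pics/t7c.png

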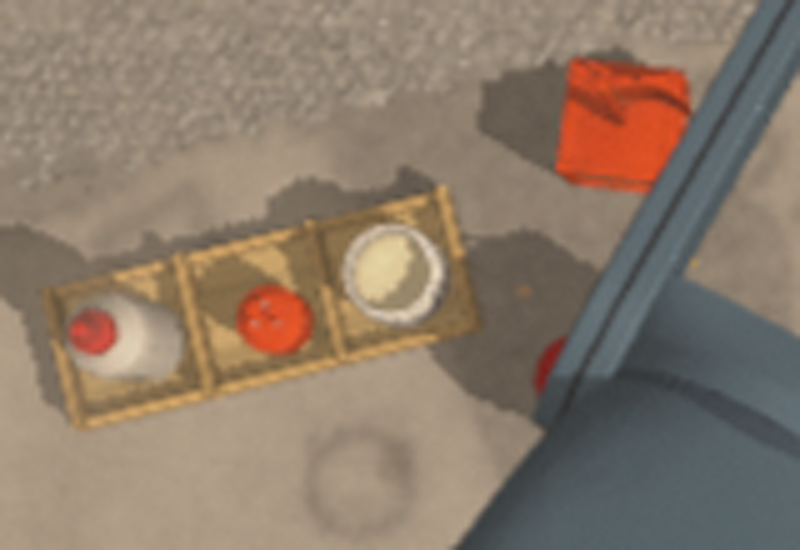

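View pics/s7c.png

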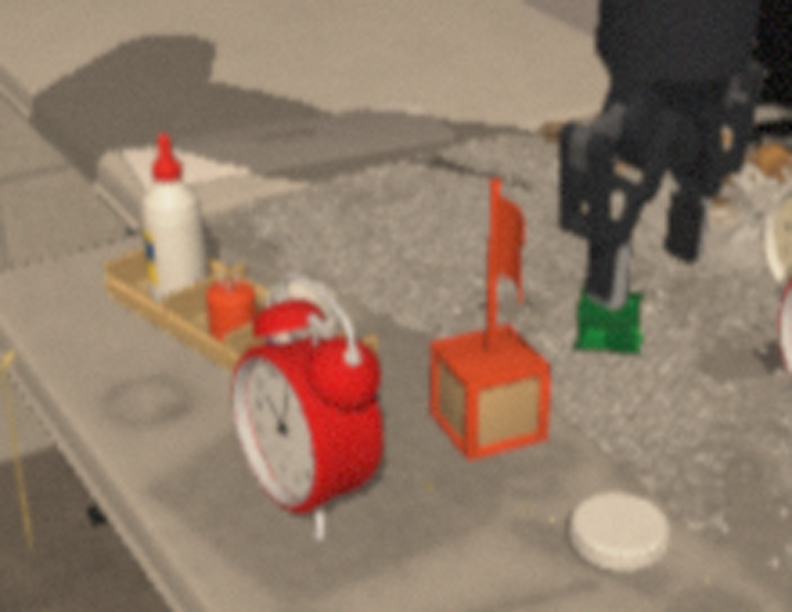

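The bottle and jar both stand in their end cells, the plug is still in the middle, and the clock and flag haven't moved. Lid next.

Run:
```python
from arm import *
c=load("t7c.npz")
f=lambda x,y,z:ray(c,180+(x+.5)/5-.5,150+(y+.5)/5-.5,z)
from meas import circ
print("jar now",f(393,274,.063),circ(c,(244,274,190,220),.05,.08,.063),CR)
jaws.command_gripper(.085)
L(LID,.06,.15);L(LID,.018,.04); st()
jaws.command_gripper(.050); st()
snap("side","s8c",(310,450,180,290),5)
L(LID,.07,.05); st()
snap("side","s9c",(310,450,160,270),5)
```

```text
jar now [0.5001446  0.07148847 0.063     ] (array([0.5017, 0.073 , 0.063 ]), np.float64(0.0509), 131) [0.50231889 0.07537373]
t35.20 [ 0.5717 -0.1956  0.0183] F [-0.22 -0.38  0.43] w0.0850 tips 0.017
t35.59 [ 0.5718 -0.1957  0.0187] F [-1.34  0.11  4.77] w0.0540 tips 0.017
t36.83 [ 0.5712 -0.1953  0.0696] F [-0.18 -1.28  0.16] w0.0541 tips 0.017
```

View pics/s8c.png

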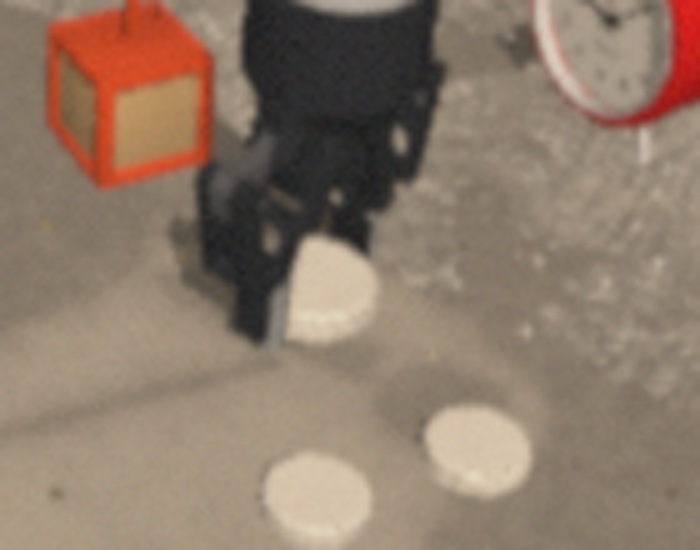

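View pics/s9c.png

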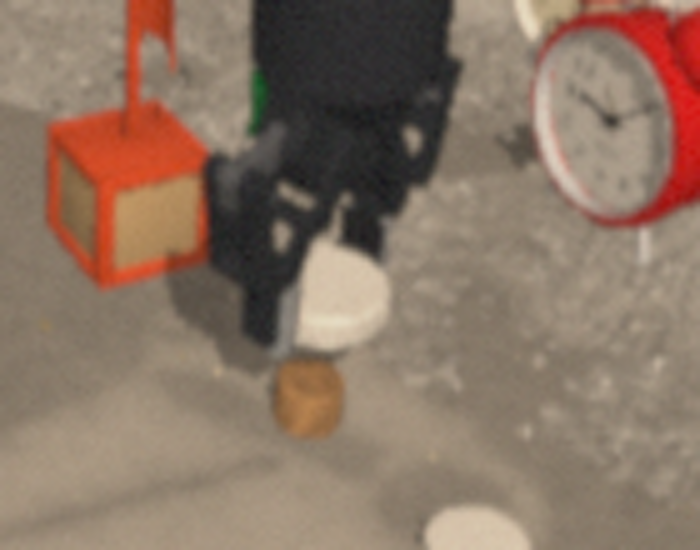

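The lid is held level and the cork is bare below it. I'll carry it over and hover above the jar.

Run:
```python
from arm import *
T=[.5027,.0737]
L(LID,.26,.2);L(T,.26,.2);L(T,.13,.15);L(T,.0815,.04);bot.dwell(.3); st()
snap("side","s10c",(220,350,100,200),6);snap("top","t10c",(180,340,150,260),5)
```

```text
t42.20 [0.5028 0.0737 0.0816] F [-0.09 -0.07  0.36] w0.0543 tips 0.017
```

View pics/s10c.png

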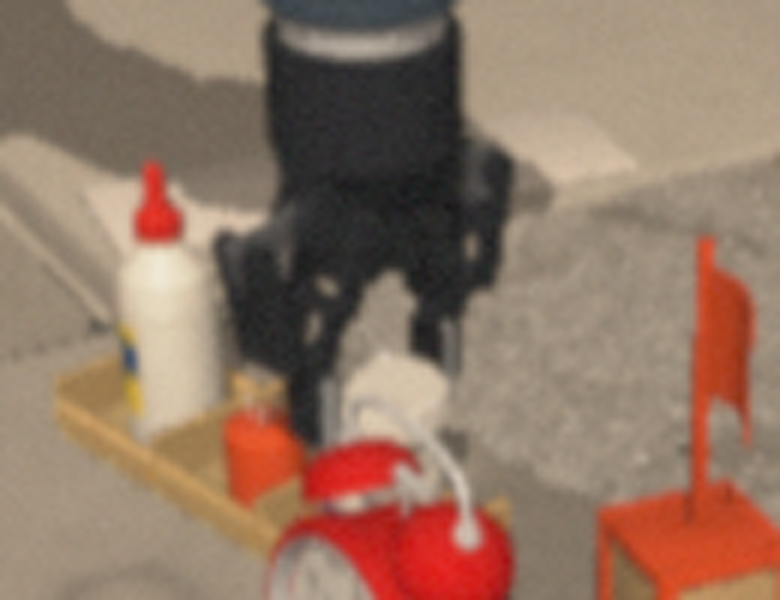

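View pics/t10c.png

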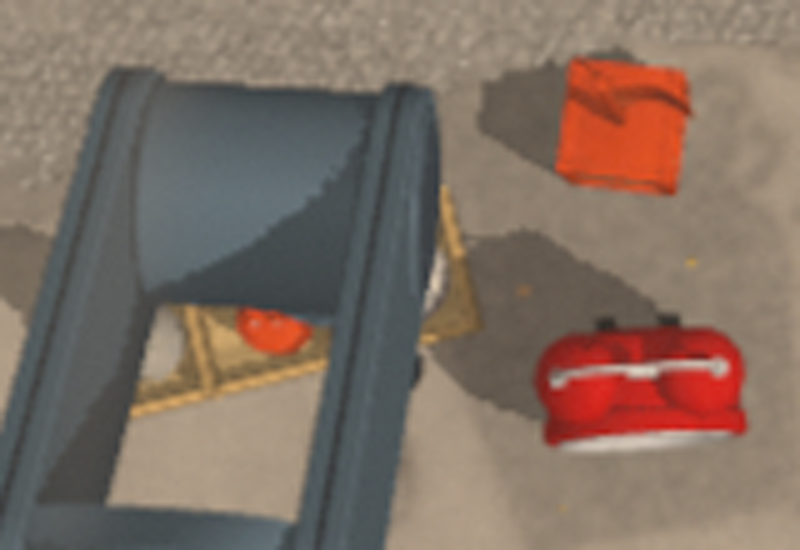

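The lid at (282,163) in the side view is partly hidden by the clock's handle. I'll check height, level and centring from depth and by projecting the model onto the picture.

Run:
```python
from h import *
c=load("s10c.npz");w=cloud(c);im=c["image"].astype(int)
white=(im.min(-1)>150)&(np.hypot(w[...,0]-.503,w[...,1]-.07)<.05)&(w[...,2]>.05)&(w[...,2]<.12)
q=w[white];print(len(q));print(np.percentile(q,[2,25,50,75,98],axis=0).round(4).tolist())
t=q[q[:,2]>np.percentile(q[:,2],50)]
A=np.c_[t[:,:2]-t[:,:2].mean(0),np.ones(len(t))];k=np.linalg.lstsq(A,t[:,2],rcond=None)[0];print("plane",k,np.std(A@k-t[:,2]))
o=cv2.resize(c["image"][130:190,250:320,::-1],None,fx=11,fy=11,interpolation=2)
def draw(cx,cy,z,r,col):
    P=np.array([proj(c,[cx+r*np.cos(a),cy+r*np.sin(a),z]) for a in np.linspace(0,6.29,60)])
    P=((P-[250,130]+.5)*11-.5).astype(int);cv2.polylines(o,[P.reshape(-1,1,2)],True,col,1)
J=(.5028,.0735)
draw(*J,.063,.026,(0,255,0));draw(*J,.073,.029,(255,0,0));draw(*J,.087,.029,(0,0,255))
cv2.imwrite("pics/ov.png",o)
d=load("t10c.npz")
o=cv2.resize(d["image"][180:230,230:290,::-1],None,fx=12,fy=12,interpolation=2)
def draw2(cx,cy,z,r,col):
    P=np.array([proj(d,[cx+r*np.cos(a),cy+r*np.sin(a),z]) for a in np.linspace(0,6.29,60)])
    P=((P-[230,180]+.5)*12-.5).astype(int);cv2.polylines(o,[P.reshape(-1,1,2)],True,col,1)
draw2(*J,.063,.026,(0,255,0));draw2(*J,.087,.029,(0,0,255))
cv2.imwrite("pics/ovt.png",o)
```

```text
146
[[0.4849, 0.0419, 0.0785], [0.4999, 0.0482, 0.0846], [0.5086, 0.0598, 0.0853], [0.5165, 0.074, 0.086], [0.5267, 0.09, 0.0875]]
plane [-0.0073938  -0.00541205  0.08610654] 0.0005828578682407555
```

View pics/ov.png

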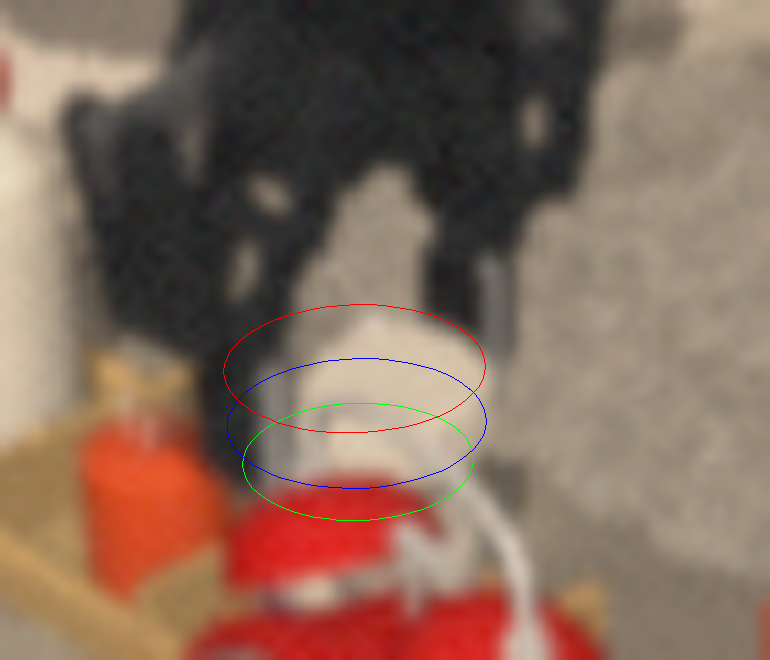

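View pics/ovt.png

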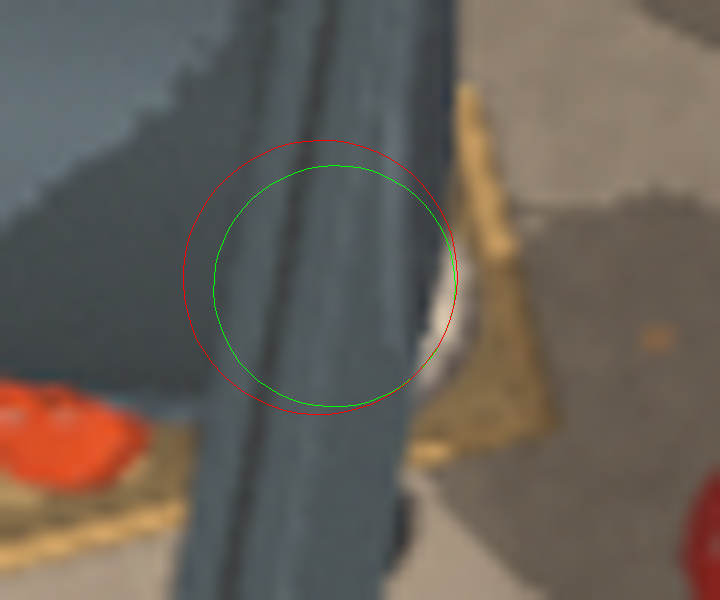

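Run:
```python
from h import *
a=load("t7c.npz");b=load("t10c.npz")
A=[cv2.resize(x["image"][190:222,244:280,::-1],None,fx=10,fy=10,interpolation=0) for x in(a,b)]
cv2.imwrite("pics/cmp.png",np.hstack(A))
for v in range(198,212):
    print(v,a["image"][v,262:274].sum(-1)//3,b["image"][v,262:274].sum(-1)//3)
w=cloud(b);print(w[198:212,264:271,2].round(3))
```

```text
198 [134 151 195 176 124 105 107 112 137 127 105 112] [100  88  69  65  67  86 101 111 137 126 105 111]
199 [134 131 171 187 172 136 109 103 131 140 121 108] [ 98  87  69  65  70 102 110 102 132 140 119 107]
200 [153 132 141 198 194 146 114 100 127 149 131 102] [ 98  86  73  67  70 125 122  98 127 148 130 102]
201 [160 133 133 176 196 174 127 102 112 121 104  90] [ 98  89  73  69  84 148 134 103 111 120 102  90]
202 [142 132 133 149 189 189 143 110 102 102  87  82] [ 98  87  70  67  87 162 154 114 101 100  88  80]
203 [132 132 133 137 186 204 152 104 101 101  94  85] [ 99  88  70  65 105 171 148 106  99 100  95  83]
204 [131 131 132 134 188 211 158  98  98 100  99  86] [ 97  87  70  65 132 170 135  97  97 100  99  86]
205 [129 131 132 141 192 202 153 103 102 105 102  85] [ 96  88  70  66 161 181 138 103 101 104 101  84]
206 [130 130 131 150 187 174 123  96 103 103 102  86] [ 93  87  69  83 178 184 129  95 102 102 101  87]
207 [131 131 131 186 197 162 107  89  99  99 100  92] [ 94  88  71  89 176 178 115  87  98  97  99  91]
208 [131 131 149 194 172 142 110  91  99  94  98  97] [ 92  
[... 384 characters left out ...]
3  0.007  0.038  0.036]
 [ 0.43   0.413  0.395  0.031 -0.     0.003  0.032]
 [ 0.428  0.414  0.395  0.081  0.004  0.009  0.033]
 [ 0.427  0.412  0.395  0.084  0.026  0.01   0.025]
 [ 0.428  0.409  0.394  0.086  0.041  0.004  0.029]
 [ 0.424  0.41   0.092  0.088  0.042  0.017  0.009]
 [ 0.427  0.407  0.092  0.085  0.044  0.014  0.003]
 [ 0.424  0.408  0.085  0.088  0.045  0.02   0.001]
 [ 0.426  0.406  0.087  0.08   0.039  0.008  0.006]
 [ 0.423  0.396  0.088  0.048  0.03   0.007  0.004]
 [ 0.419  0.085  0.085  0.048  0.029  0.004  0.003]
 [ 0.413  0.084  0.049  0.039  0.018  0.007  0.001]
 [ 0.407  0.078  0.041  0.026  0.007  0.001  0.003]
 [ 0.395  0.042  0.021  0.007  0.003  0.008  0.003]]
```

View pics/cmp.png

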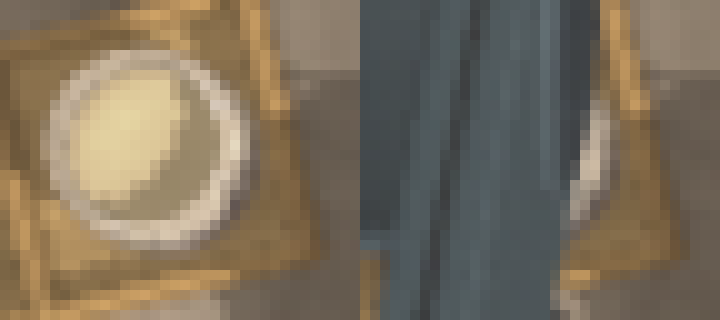

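Run:
```python
from h import *
b=load("t10c.npz")
for u,z in[(267.6,.063),(267.6,.087),(267.6,.073),(268.2,.073),(267.9,.063)]: print(u,z,ray(b,u,204,z).round(4))
# expected cols at v~204 for J=(.5028,.0735),camera-biased
for J in[(.5001,.0715),(.5017,.073),(.5028,.0735)]:
  for z,r in[(.063,.026),(.087,.029),(.073,.029)]:
    P=np.array([proj(b,[J[0]+r*np.cos(t),J[1]+r*np.sin(t),z]) for t in np.linspace(0,6.29,400)]);i=P[:,0].argmax();print(J,z,P[i].round(2))
```

```text
267.6 0.063 [0.5008 0.0472 0.063 ]
267.6 0.087 [0.4989 0.0447 0.087 ]
267.6 0.073 [0.5    0.0461 0.073 ]
268.2 0.073 [0.5    0.0446 0.073 ]
267.9 0.063 [0.5008 0.0464 0.063 ]
(0.5001, 0.0715) 0.063 [268.27 204.26]
(0.5001, 0.0715) 0.087 [268.45 203.5 ]
(0.5001, 0.0715) 0.073 [269.02 203.94]
(0.5017, 0.073) 0.063 [267.68 203.65]
(0.5017, 0.073) 0.087 [267.86 202.88]
(0.5017, 0.073) 0.073 [268.44 203.32]
(0.5028, 0.0735) 0.063 [267.49 203.23]
(0.5028, 0.0735) 0.087 [267.66 202.45]
(0.5028, 0.0735) 0.073 [268.24 202.9 ]
```

Run:
```python
from arm import *
s=st();print(np.abs(s["dq"]).max(),(R.from_quat(s["ee_rot"]).as_matrix()[:,1]).round(4))
ticket.close_job()
```

```text
t42.30 [0.5028 0.0737 0.0816] F [ 0.12 -0.3   0.82] w0.0544 tips 0.017
0.0023006490549974737 [ 2.e-04 -0.e+00 -1.e+00]
the job is handed in; nothing more can be done
```

The job is handed in, at 42.3 s on the robot's clock. The jar stands in the crate's right (-y) end cell and the bottle in the left one. Both were lowered until the force sensor showed contact, then released. The gripper still holds the lid over the jar's mouth, and I saw no contact with the jar.

**Last checks:**
- **Level:** a plane fitted to the lid's top shows a tilt of about 0.5°, and the tool points straight down.
- **Height:** the lid's lower edge is about 9–10 mm above the rim, from the arm position (10 mm) and the side-camera depth (about 9 mm).
- **Centring across the jaws' line (mainly y):** in the final top picture the lid and jar edges agree to about 1 mm, but only one edge was visible past the arm.
- **Centring along the jaws' line (mainly x):** this rests mostly on the jaws having centred both lid and jar. Expect about 1–2 mm.
- **Surroundings:** the clock, flag cube and plug look unmoved in the last pictures.

**Disagreements between measurements:**
- The top camera and the arm differed by up to about 4 mm in y on where the jar ended up, so I used the value in between.
- The side camera read the bottle about 5 mm nearer to it than the top camera did. The bottle still went into its cell upright.
- The clock partly hid the jar from the side camera.

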